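Demould a potted module and hang it up by its eye

ROBOT

A 6-joint arm with a two-finger parallel gripper is mounted at the origin on the work surface. World frame = base frame: x ahead of the robot, y to its left, z up, the work surface at z = 0. Lengths are in m, angles in rad, forces in N, time in s.
With the tool pointing down it reaches from about 0.3 to 0.875 m from the base axis. Payload 6.4 kg.
Tool frame: the origin (TCP) lies at the very end of the fingers, on their centre line; the grasp point (between the pads) lies 19 mm behind it; z points along the fingers, y is the line along which they close (so a half turn about z gives the same grasp; the last joint's range is limited). The gripper opens to 85 mm and grips with 20 to 120 N. Pads are 22 mm wide; open, the fingers measure 114 mm over their backs; the gripper's body (76 mm by 85 mm) begins 54 mm behind the grasp point. The pads swing forward as they close: fully open they stand 13 mm farther back than shut.
Start: joints at [1.03, 0.181, 1.607, -0, 1.354, -0.206], TCP at [0.189, 0.543, 0.231] pointing down, gripper open.
Joint ranges: [-2.99, 2.99], [-0.89, 2.07], [0.3, 2.58], [-1.14, 4.28], [0, 2.63], [-3.12, 3.12]. Speed limits (rad/s): [2.57, 2.57, 3.01, 3.14, 3.14, 3.14].

INTERFACE

Orientations are given as a unit quaternion [w, x, y, z].
In Python, from bench import telemetry, camera, ctrl, spotter gives the robot as it stands.
- The arm moves only by the tool send_rows, never from a script. Its argument "series" is a list of rows, each a list of 3 entries, a list of its own where there are three numbers: the turn, a rotation vector about the world's x, y, z in degrees, then the shift along the world's x, y, z in mm, then the closure, from -1 (fully open) to 1 (shut), so that 0 is half open. In form: [[[rx, ry, rz], [dx, dy, dz], gripper], ...]. A call has 1 to 10 rows; each row is the pose to reach, as a shift and turn from the pose commanded when the call began; what a row does not reach only later rows make up. A row lasts 1/8 s, in which the tool goes at most 62.5 mm and 10.7 degrees, less where a joint would pass 70% of its speed; a pose out of reach is approached as far as the arm can. A call with a gripper value outside its range is refused whole. The fingers move at their own pace and stop on an object; the grip force is fixed at half the most. Time passes only in rows, so rows that repeat a pose let the fingers close. It gives the time, the measured TCP pose, the force, the opening and the grip force at its end, in the units of the state.
- telemetry.get_obs(): the state, without advancing time (a new reading comes with each control period).
- camera(name): name is "scene" or "top"; returns a dict with "pixels" (384x512x3 uint8, red, green, blue), "camera_matrix" (3x3 intrinsics, pixels), "xyz" and "orientation" of the camera in the world. Camera axes: x right, y up, looking along -z (the intrinsics and any distortion apply to the point x, -y, -z); pixel columns grow to the right and rows downward; lengths in m; the calibration is good to about 2 mm. A picture is of the moment at which its call begins. There is no depth.
- ctrl.hand_in(): hands the job in; it is judged then, once.
Trained networks look in the newest picture that a camera, given by its name, has taken for a name from the list of things; names that differ only in an ending like _2 or _b are one class to them, and where a whole thing is asked for, a point or a joint stands for the part that bears it (a point fixed in the world has none). Each returns a list of dicts, best first, with "conf" (0 to 1); they miss things now and then, are a little off and sometimes report something else, mostly with a low value. They report only what shows in the picture. A call takes as long as a camera call. They do not tell look-alikes from the thing itself.
- spotter.boxes_of(thing, camera): "xyz" ([x, y, z] in m, in world coordinates, good to about 4 mm: the middle of the surface that is visible of it).
- spotter.landmark_of(thing, camera): "xyz" ([x, y, z] in m, in world coordinates, good to about 4 mm: a listed point, or the origin of a listed thing).
The state is a dict: "time_s": time; "q": joint angles; "dq": joint speeds; "joint_efforts": joint torques, N m; "eef_pos": TCP position; "eef_rot": TCP orientation; "wrist_force": force on the tool from outside, world axes, zero at the start; "torque": the same for the moment, N m; "opening": opening from 0.0 (shut) to 1.0 (fully open); "grasp_force": force on a finger pad.
Only numpy, scipy, OpenCV 4.12 (cv2) and the standard library are available. Lean on these libraries where they do the work, as an engineer would, in place of code of your own. Each camera call takes 0.05 s, during which the arm holds its last target. There are 200 camera calls.

TASK

Take the potted module out of its mould on the inclined stand, without bumping the lamp arch that leans over it. Then thread the eye in the module's fin onto the rod of the hanging stand, slide it along right up to the collar, and leave it hanging there on its own at rest. Leave the meter, the tape roll and the screwdriver where they are.

Things in the scene. Friction and masses are not known exactly. Their poses are not given: they have to be found in the camera images.
- module: loose potted module, about 0.25 kg: black resin block 90 (x) x 50 (y) x 22 (z) mm, with an upright flat aluminium fin on top, 84 long (x), 8 thick (y), from z = 22 to 66 mm, centred. A round eye, 14 mm wide, goes through the fin along y at x = +28, z = 52 mm. Origin: centre of the block's underside, z towards the fin. It starts in the mould, its axes parallel to the mould's.
- module_eye (a point): centre of the eye in the module's fin (28, 0, 52 mm in the module's frame); the eye's axis is the module's y
- mould: fixed aluminium mould block 130 (x) x 100 (y) x 34 (z) mm, inclined 30 degrees on a grey stand, its face turned up and towards the robot. Origin: centre of its underside; z square to the face, x up the slope, y level. Central cavity 93 x 53 mm, floor at z = 12, rim at z = 34 mm: the module has 1.5 mm play all round, only its fin stands out, and it comes out only along z.
- lamp: fixed lamp arch, same origin and axes as the mould: two dark posts 12 mm square at x = 67, y = -85 and +85 mm, up to z = 185 mm, joined by a white lamp bar spanning x 52 to 72, y -95 to 95, z 163 to 197 mm. It stands at the mould's upper end, square to its face, so it leans over the module; not to be bumped.
- rod: fixed steel rod, 10 mm thick, rounded end, about 180 mm above the table on a hanging stand. Origin: on its axis at the collar's outer face; y along the rod to its free end, 85 mm away, rising 6 degrees; x level. Collar: disc 28 mm wide, y -8 to 0. The stand's post, 30 mm square, 214 mm tall, is centred at y = -108 mm on a foot 140 x 120 x 12 mm.
- rod_tip (a point): free end of the rod (0, 85, 0 mm in the rod's frame)
- meter: bystander: grey hand meter 160 x 80 x 40 mm lying on the table; origin: centre of its underside
- tape: bystander: roll of paper tape lying flat, 90 mm across, 24 mm high; origin: centre of its underside
- driver: bystander: black-handled screwdriver 180 mm long lying on the table, along its own x
There are look-alikes about, which are no part of the job. Several things have the shape of the module; the one meant has the colours described above.

How it is judged:
By the outcome, as a careful person would: the job done as asked, in the order asked, and still so for the second after the job is handed in, with the robot touching nothing.
It also fails if it takes over 54 s, if anything falls off the work surface, if the arm or the gripper's body presses on something with over 40 N, if the wrist force passes 120 N, or if a joint passes its speed limit or range.

## Working session

There is one attempt and no reset: what is moved stays moved. The work goes in short steps, Python scripts to look and compute and a tool call to move; the robot and the scene stay as the last step left them, time stands still between calls to the robot, and variables do not carry over. Pictures are saved under pics/ and viewed, at most 10 in all, crops included, and the job is handed in when it is done.

Besides the shell and the picture viewer there is one more tool, called after "Call:" by a JSON object that holds its "api" and its "payload". send_rows: Moves the arm, as the interface text tells. Its arguments: {"type":"object","properties":{"series":{"type":"array","items":{"type":"array"}}},"required":["series"]}

```bash
mkdir -p pics; ls
python3 - <<'E'
from bench import telemetry,camera,spotter
import cv2,numpy as np
ims=[]
for c in("scene","top"):
    r=camera(c); cv2.imwrite(f"pics/{c}1.png",cv2.resize(r["pixels"][...,::-1],(800,600),interpolation=cv2.INTER_CUBIC))
    print(c,r["camera_matrix"],r["xyz"],r["orientation"],[k for k in r])
    for t in("module","mould","lamp","rod","meter","tape","driver"):
        print(t,[(round(d["conf"],2),np.round(d["xyz"],3).tolist()) for d in spotter.landmark_of(t,c)])
    for t in("module_eye","rod_tip"):
        print(t,[(round(d["conf"],2),np.round(d["xyz"],3).tolist()) for d in spotter.landmark_of(t,c)])
o=telemetry.get_obs();print(o)
E
```

```text
pics
scene [[380.12497727   0.         259.64166219]
 [  0.         380.12497727 192.84377912]
 [  0.           0.           1.        ]] [0.8406639  0.43518856 1.03983853] [0.29045453 0.08985132 0.25768802 0.91714764] ['pixels', 'camera_matrix', 'xyz', 'orientation']
module [(0.91, [0.44, 0.108, 0.026]), (0.87, [0.607, 0.155, 0.058]), (0.79, [0.589, 0.354, 0.026])]
mould [(0.72, [0.608, 0.158, 0.118]), (0.56, [0.614, 0.159, 0.051])]
lamp []
rod [(0.5, [0.597, -0.27, 0.177])]
meter [(0.97, [0.752, -0.084, 0.001]), (0.26, [0.605, 0.159, 0.117])]
tape [(0.61, [0.455, -0.03, 0.002])]
driver [(0.78, [0.271, -0.368, -0.006])]
module_eye [(0.7, [0.605, 0.303, 0.03]), (0.68, [0.608, 0.156, 0.119]), (0.68, [0.445, 0.169, 0.027])]
rod_tip [(0.73, [0.614, -0.185, 0.189])]
top [[389.47326646   0.         258.28826253]
 [  0.         389.47326646 192.41287466]
 [  0.           0.           1.        ]] [ 0.30464424 -0.02254289  1.38022776] [-0.70471604 -0.05871189  0.05517435  0.7049    ] ['pixels', 'camera_matrix', 'xyz', 'orientation']
module [(0.84, [0.612, 0.159, 0.055]), (0.69, [0.438, 0.11
[... 462 characters left out ...]
.182, 0.192])]
{'time_s': 1.0, 'q': array([ 1.02971804e+00,  1.80744523e-01,  1.60698830e+00, -1.55027924e-05,
        1.35379125e+00, -2.06325482e-01]), 'dq': array([-0.001218  , -0.00088315, -0.00050168, -0.00060726,  0.00010182,
        0.00015931]), 'joint_efforts': array([-1.99180213e-03, -4.44868970e+01, -3.51672149e+01, -4.50175839e-04,
        1.11776346e-03,  2.34206830e-06]), 'eef_pos': array([0.18892373, 0.54310481, 0.23132535]), 'eef_rot': array([1.95656844e-05, 1.66594348e-01, 9.86025518e-01, 2.91610223e-05]), 'wrist_force': array([ 0.94678393, -1.13576074, -0.51249154]), 'torque': array([-0.01994602, -0.01947022,  0.048695  ]), 'grasp_force': 0.0, 'opening': 0.9993094913933988}
```

View pics/scene1.png

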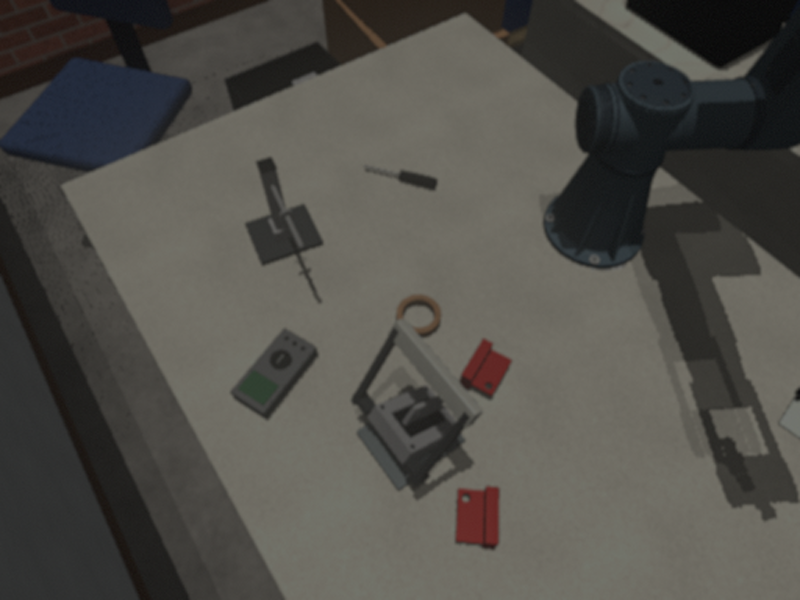

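View pics/top1.png

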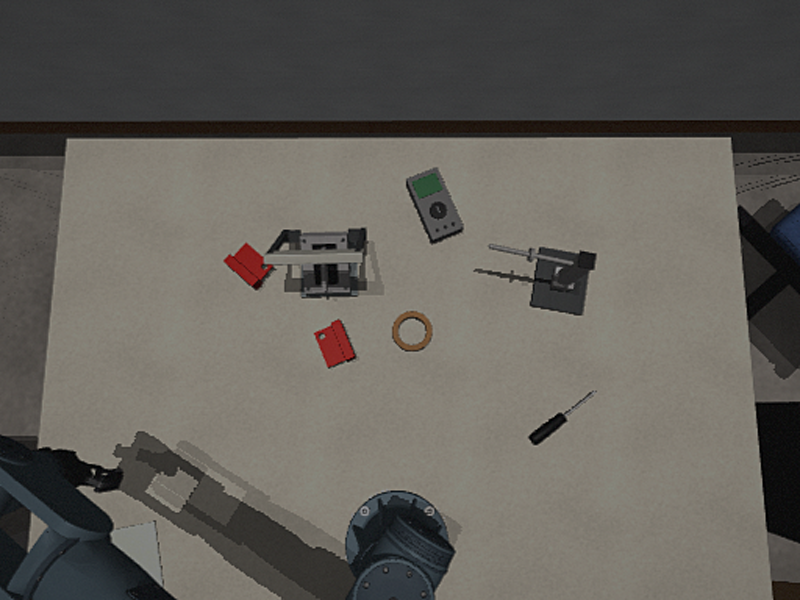

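The scene view shows the black module in the mould under the lamp arch at about (415,415), with the red look-alikes at (485,368) and (478,517). The rod runs to a tip at about (320,300) or its shadow, and the stand's post is at (268,165). The top view shows the mould at (325,265) and the rod from (587,258) to its tip at (490,246). Next I'll overlay the model wireframes to check the poses.

```bash
cat > h.py <<'E'
import numpy as np,cv2
from scipy.spatial.transform import Rotation as R
from bench import telemetry,camera,ctrl,spotter
def Q(q): return R.from_quat(np.roll(q,-1))
def proj(c,P):
    p=Q(c["orientation"]).inv().apply(np.atleast_2d(P)-c["xyz"])*[1,-1,-1]
    u=p@c["camera_matrix"].T
    return u[:,:2]/u[:,2:]
def mouldR(yaw): return R.from_euler("ZY",[yaw,-30],degrees=True)
def box(x0,x1,y0,y1,z0,z1):
    v=np.array([[x,y,z] for x in(x0,x1) for y in(y0,y1) for z in(z0,z1)],float)/1e3
    return [(v[i],v[j]) for i in range(8) for j in range(i+1,8) if (v[i]!=v[j]).sum()==1]
MOULD=box(-65,65,-50,50,0,34); CAV=box(-46.5,46.5,-26.5,26.5,34,34.01); BAR=box(52,72,-95,95,163,197); FIN=box(-42,42,-4,4,34,78)
MODF=box(-42,42,-4,4,22,66)+box(-45,45,-25,25,0,22)
def rodR(yaw): # y axis along rod, rising 6
    return R.from_euler("ZX",[yaw,6],degrees=True)
def ring(c,ax1,ax2,r,n=24):
    a=np.linspace(0,2*np.pi,n+1); p=np.array(c)+r*(np.cos(a)[:,None]*ax1+np.sin(a)[:,None]*ax2)
    return list(zip(p[:-1],p[1:]))
X,Y,Z=np.eye(3)
ROD=[(np.array([s,0,0]),np.array([s,.085,0])) for s in(-.005,.005)]+[(np.array([0,0,s]),np.array([0,.085,s])) for s in(-.005,.005)]+ring([0,0,0],X,Z,.014)
EYE=ring([.028,.004,.052],X,Z,.007)+ring([.028,-.004,.052],X,Z,.007)
def draw(c,items,ctr,half,scale):
    im=cv2.resize(c["pixels"][...,::-1],None,fx=scale,fy=scale,interpolation=cv2.INTER_CUBIC)
    im=cv2.convertScaleAbs(im,alpha=1.5)
    for edges,Rm,t,col in items:
        for a,b in edges:
            p=proj(c,Rm.apply([a,b])+t); p=((p+.5)*scale-.5)
            cv2.line(im,*[tuple(int(round(k*8)) for k in q) for q in p],col,1,cv2.LINE_AA,3)
    x,y=[int(v*scale) for v in ctr]; h=[int(v*scale) for v in half]
    return im[max(0,y-h[1]):y+h[1],max(0,x-h[0]):x+h[0]]
E
cat > ov.py <<'E'
from h import *
import sys
def run(name,mt,my,rt,ry):
    rows=[]
    for n in("scene","top"):
        c=camera(n); np.savez(f"{n}.npz",**c)
        M=mouldR(my)
        a=draw(c,[(MOULD,M,mt,(0,255,0)),(CAV,M,mt,(255,255,0)),(BAR,M,mt,(0,0,255)),(FIN,M,mt,(255,0,255))],proj(c,mt+np.array([-.02,0,.06]))[0],(50,37),4)
        b=draw(c,[(ROD,rodR(ry),rt,(0,255,0))],proj(c,rt+np.array([0,.03,0]))[0],(50,37),4)
        rows.append(np.hstack([a,b]))
    cv2.imwrite(f"pics/{name}.png",np.vstack(rows))
    print(np.vstack(rows).shape)
E
python3 - <<'E'
from ov import *
run("ov1",np.array([.612,.159,.046]),0,np.array([.598,-.267,.180]),-10)
E
```

```text
(592, 800, 3)
```

View pics/ov1.png

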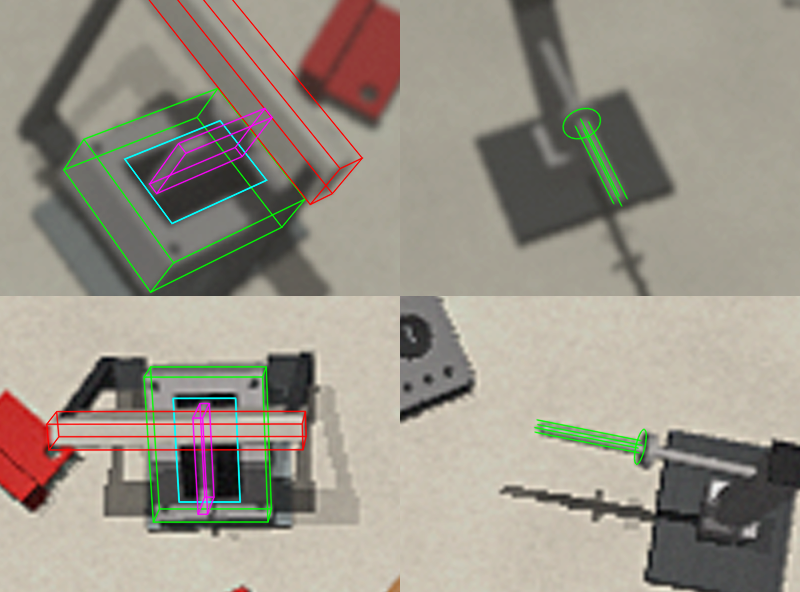

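The top overlay fits well: the mould sits in its green outline and the collar is at (648,450) against the drawn (643,447). The scene overlay is off by about 8 px at the mould and bar. I'll take raw crops with ticks so I can pick points.

Run:
```python
from h import *
out=[]
for n,cs in(("scene",[(268,262),(188,150)]),("top",[(208,168),(345,165)])):
    c=dict(np.load(n+".npz")); row=[]
    for x,y in cs:
        s=5;w,h=(40,30)
        im=c["pixels"][y-h:y+h,x-w:x+w,::-1].astype(float)
        im=np.clip((im-im.min())*255/(np.percentile(im,99)-im.min()),0,255).astype(np.uint8)
        im=cv2.resize(im,None,fx=s,fy=s,interpolation=cv2.INTER_CUBIC)
        for k in range(0,2*w):
            if (x-w+k)%10==0: cv2.line(im,(k*s+2,0),(k*s+2,5),(0,0,255),1); cv2.putText(im,str(x-w+k),(k*s-8,14),0,.32,(0,0,255),1)
        for k in range(0,2*h):
            if (y-h+k)%10==0: cv2.line(im,(0,k*s+2),(5,k*s+2),(0,0,255),1); cv2.putText(im,str(y-h+k),(6,k*s+5),0,.32,(0,0,255),1)
        row.append(im)
    out.append(np.hstack(row))
cv2.imwrite("pics/raw2.png",np.vstack(out))
```

```text
(no output)
```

View pics/raw2.png

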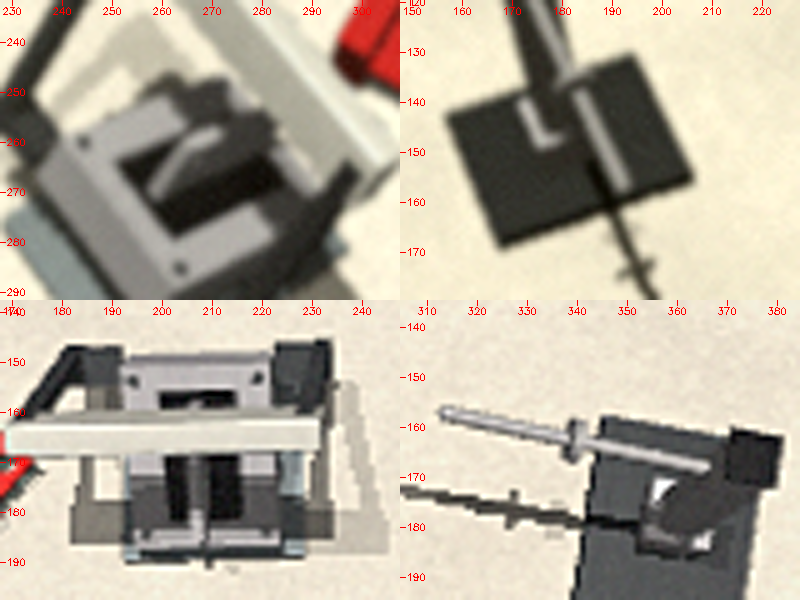

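In the scene crop the rod tip is at (192.5,157) and the collar at (182,135). The cavity's high-end corners are at (251,263) and (264,280), and the fin's top high corner is at (271,257). In the top crop the rod tip is at (313,157) and the collar at (340,163), with the cavity's high edge from (199,156) to (215,156).

Run:
```python
from h import *
from scipy.optimize import least_squares
C={n:dict(np.load(n+".npz")) for n in("scene","top")}
obs=[("scene",(46.5,-26.5,34),(251.5,263)),("scene",(46.5,26.5,34),(264,279.5)),("scene",(42,0,78),(271.5,257)),
("top",(46.5,26.5,34),(199.5,156)),("top",(46.5,-26.5,34),(215,156)),("top",(-46.5,26.5,34),(201.5,182)),("top",(-46.5,-26.5,34),(216.5,182)),
("top",(62,95,197),(171.5,164)),("top",(62,-95,197),(232,164))]
def f(p,full=False):
    r=[]
    for n,m,u in obs: r.append(proj(C[n],mouldR(p[3]).apply(np.array(m)/1e3)+p[:3])[0]-u)
    return np.array(r) if full else np.ravel(r)
for loss in("linear","soft_l1"):
    s=least_squares(f,[.612,.159,.046,0],x_scale=[.01,.01,.01,1],loss=loss)
    print(np.round(s.x,4)); print(np.round(f(s.x,True),1).tolist())
print(np.round(f([.612,.159,.046,0],True),1).tolist())
ob2=[("scene",(0,85,0),(192.5,157)),("scene",(0,0,0),(182,135)),("top",(0,85,0),(313,157)),("top",(0,0,0),(340,163.2))]
def g(p,full=False):
    r=np.array([proj(C[n],rodR(p[3]).apply(np.array(m)/1e3)+p[:3])[0]-u for n,m,u in ob2]); return r if full else r.ravel()
s=least_squares(g,[.598,-.267,.18,-10],x_scale=[.01,.01,.01,1]);print(np.round(s.x,4)); print(np.round(g(s.x,True),1).tolist())
```

```text
[0.6116 0.1579 0.0522 2.0498]
[[-0.6, -1.1], [-0.6, -1.8], [-6.0, 1.7], [-1.0, 0.8], [-0.7, 0.2], [-0.6, 0.8], [-0.3, 0.2], [-3.6, 3.3], [-0.1, 1.0]]
[0.613  0.1575 0.0505 2.3999]
[[-1.1, -0.6], [-1.0, -1.4], [-6.6, 2.2], [-0.8, 0.5], [-0.6, -0.1], [-0.3, 0.5], [0.0, -0.1], [-3.3, 3.2], [0.2, 0.5]]
[[-0.3, -0.2], [-1.0, -0.6], [-6.0, 3.1], [-0.7, 0.8], [-0.6, 0.8], [-1.2, 0.8], [-1.0, 0.7], [-4.0, 2.5], [-0.8, 2.5]]
[  0.5948  -0.2732   0.1822 -10.8689]
[[-0.3, -1.3], [1.0, 1.3], [0.6, -0.1], [-0.3, -0.7]]
```

Run:
```python
from h import *
C={n:dict(np.load(n+".npz")) for n in("scene","top")}
for n in C:
  for m in [(42,0,34),(42,0,78),(-42,0,78),(-42,0,34),(28,0,64),(65,-50,34),(65,50,34),(62,95,197),(52,95,163),(52,-95,163)]:
    print(n,m,np.round(proj(C[n],mouldR(1).apply(np.array(m)/1e3)+[.612,.158,.048])[0],1))
```

```text
scene (42, 0, 34) [258.1 269.7]
scene (42, 0, 78) [265.3 259.5]
scene (-42, 0, 78) [286.6 250.3]
scene (-42, 0, 34) [279.3 260.2]
scene (28, 0, 64) [266.7 261.2]
scene (65, -50, 34) [240.6 257.6]
scene (65, 50, 34) [263.6 288.2]
scene (62, 95, 197) [308.  262.5]
scene (52, 95, 163) [303.3 270.1]
scene (52, -95, 163) [254.2 210.7]
top (42, 0, 34) [206.8 158. ]
top (42, 0, 78) [205.2 161.6]
top (-42, 0, 78) [206.8 185.7]
top (-42, 0, 34) [208.3 181.4]
top (28, 0, 64) [206.  164.5]
top (65, -50, 34) [221.2 151.1]
top (65, 50, 34) [191.5 151.6]
top (62, 95, 197) [167.9 166.9]
top (52, 95, 163) [170.6 166.8]
top (52, -95, 163) [232.5 165.7]
```

Run:
```python
from h import *
from scipy.optimize import least_squares
C={n:dict(np.load(n+".npz")) for n in("scene","top")}
obs=[("scene",(46.5,-26.5,34),(251.5,263)),("scene",(46.5,26.5,34),(264,279.5)),("scene",(65,-50,34),(240,259)),("scene",(42,0,34),(258.5,270.5)),
("top",(46.5,26.5,34),(199.5,156)),("top",(46.5,-26.5,34),(215,156)),("top",(-46.5,26.5,34),(201.5,182)),("top",(-46.5,-26.5,34),(216.5,182)),
("top",(52,-95,180),(232,165)),("top",(65,50,34),(192,150.5)),("top",(65,-50,34),(222,150))]
def f(p,full=False):
    r=[]
    for n,m,u in obs: r.append(proj(C[n],mouldR(p[3]).apply(np.array(m)/1e3)+p[:3])[0]-u)
    return np.array(r) if full else np.ravel(r)
s=least_squares(f,[.612,.159,.046,0],x_scale=[.01,.01,.01,1],loss="soft_l1");p=s.x
print(np.round(p,4)); print(np.round(f(p,True),1).tolist())
# refine: match top-view edges automatically via networks average
M=mouldR(p[3])
print("n,u,v",M.as_matrix().round(3).tolist())
o=telemetry.get_obs(); print("tool now",Q(o["eef_rot"]).as_matrix().round(3).tolist())
```

```text
[0.6141 0.1581 0.0469 2.2015]
[[-1.3, 0.3], [-1.3, -0.5], [-0.2, -0.3], [-0.9, -0.0], [-0.8, 0.5], [-0.6, -0.1], [-0.3, 0.4], [-0.1, -0.2], [0.5, 1.1], [-0.7, 0.9], [-1.0, 0.3]]
n,u,v [[0.865, -0.038, -0.5], [0.033, 0.999, -0.019], [0.5, 0.0, 0.866]]
tool now [[-0.944, 0.329, -0.0], [0.329, 0.944, -0.0], [0.0, -0.0, -1.0]]
```

```bash
cat >> h.py <<'E'
MT=np.array([.6135,.1583,.0470]); MY=2.2
def toolR(yaw,tilt): # tool y along world y turned by yaw; z down, tilted forward by tilt
    return R.from_euler("ZY",[yaw,-tilt],degrees=True)*R.from_matrix(np.array([[-1,0,0],[0,1,0],[0,0,-1.]]))
def delta(Rt,pt,o=None):
    o=o or telemetry.get_obs(); Rn=Q(o["eef_rot"])
    return np.round((Rt*Rn.inv()).as_rotvec(degrees=True),2).tolist(),np.round((pt-o["eef_pos"])*1e3,1).tolist()
E
python3 - <<'E'
from h import *
T=toolR(MY,40); d=T.apply(Z)
g=mouldR(MY).apply(np.array([-15,0,62])/1e3)+MT
tcp=g+.019*d
print(d.round(3),tcp.round(4),delta(T,tcp-.12*d), (120*d).round(1))
E
```

```text
[ 0.642  0.025 -0.766] [0.5817 0.1571 0.0786] ([-5.94, -39.79, 20.5], [315.8, -389.0, -60.7]) [ 77.1   3.  -91.9]
```

Call:
{"api": "send_rows", "payload": {"series": [[[-0.6,-4,2],[32,-39,-2],-1],[[-1.2,-8,4],[63,-78,-4],-1],[[-1.8,-12,6],[95,-117,-8],-1],[[-2.4,-16,8],[126,-156,-12],-1],[[-3,-20,10],[158,-195,-18],-1],[[-3.6,-24,12],[190,-234,-26],-1],[[-4.2,-28,14.4],[221,-272,-36],-1],[[-4.8,-32,16.4],[253,-311,-46],-1],[[-5.4,-36,18.5],[284,-350,-55],-1],[[-5.94,-39.8,20.5],[316,-389,-61],-1]]}}

```text
time_s: 2.35
eef_pos: [0.5029, 0.1564, 0.1705]
eef_rot: [0.34, -0.018, 0.94, 0.007]
wrist_force: [0.2, 0.9, -0.9]
opening: 1.001
grasp_force: 0.0
```

Call:
{"api": "send_rows", "payload": {"series": [[[0,0,0],[16,0.6,-19],-0.5],[[0,0,0],[35,1.3,-41],-0.2],[[0,0,0],[53,2,-63],0],[[0,0,0],[69,2.6,-82],0],[[0,0,0],[77,3,-92],0],[[0,0,0],[77,3,-92],0]]}}

```text
time_s: 3.1
eef_pos: [0.5792, 0.1607, 0.0775]
eef_rot: [0.338, -0.017, 0.941, 0.007]
wrist_force: [-0.2, 0.0, 0.0]
opening: 0.499
grasp_force: 0.0
```

Run:
```python
from h import *
out=[]
o=telemetry.get_obs();print(o["eef_pos"],o["wrist_force"],o["opening"])
for n in("scene","top"):
    c=camera(n); M=mouldR(MY)
    x=draw(c,[(MOULD,M,MT,(0,255,0)),(BAR,M,MT,(0,0,255)),(FIN,M,MT,(255,0,255))],proj(c,MT+np.array([-.02,0,.06]))[0],(40,50),5)
    out.append(x)
    print([(round(d["conf"],2),np.round(d["xyz"],3).tolist()) for d in spotter.landmark_of("module",n)])
cv2.imwrite("pics/g1.png",np.hstack(out))
```

```text
[0.57922381 0.16069462 0.07753978] [-0.17873634  0.00494705  0.04876673] 0.4992849524925742
[(0.86, [0.59, 0.356, 0.027]), (0.7, [0.441, 0.11, 0.021]), (0.67, [0.607, 0.155, 0.057])]
[(0.87, [0.585, 0.351, 0.024]), (0.66, [0.441, 0.112, 0.023]), (0.61, [0.613, 0.158, 0.053]), (0.38, [0.617, 0.156, 0.044])]
```

View pics/g1.png

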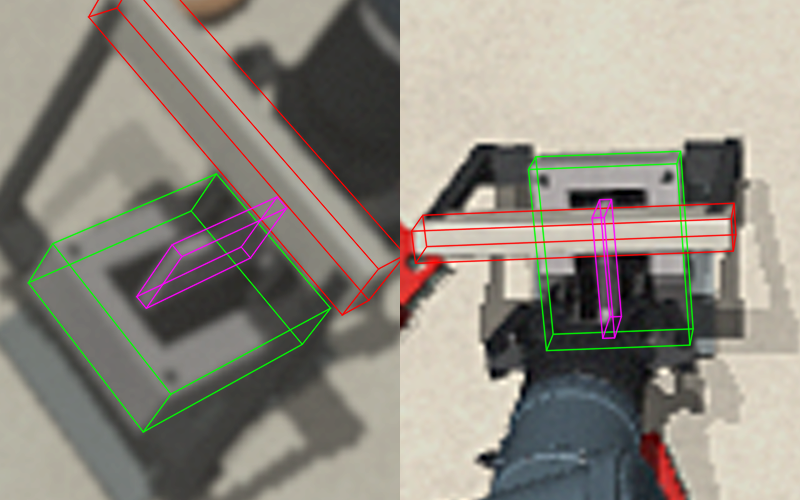

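The overlay fits to about a pixel in both views: the mould and bar lie on their outlines, and the fingers straddle the fin at (600,290) in the top half. I'll let the arm settle, since the measured y is about 3 mm off the command.

Call:
{"api": "send_rows", "payload": {"series": [[[0,0,0],[0,0,0],0],[[0,0,0],[0,0,0],0]]}}

```text
time_s: 3.55
eef_pos: [0.5794, 0.161, 0.079]
eef_rot: [0.339, -0.017, 0.94, 0.008]
wrist_force: [-0.3, 0.2, -0.5]
opening: 0.497
grasp_force: 0.0
```

Call:
{"api": "send_rows", "payload": {"series": [[[0,0,0],[2,-3.5,0],0.3],[[0,0,0],[2,-3.5,0],0.6],[[0,0,0],[2,-3.5,0],0.8],[[0,0,0],[2,-3.5,0],1],[[0,0,0],[2,-3.5,0],1],[[0,0,0],[2,-3.5,0],1]]}}

```text
time_s: 4.3
eef_pos: [0.5814, 0.1575, 0.0788]
eef_rot: [0.339, -0.017, 0.941, 0.008]
wrist_force: [-4.3, -0.4, 4.8]
opening: 0.079
grasp_force: 58.9
```

Call:
{"api": "send_rows", "payload": {"series": [[[0,0,0],[-2,-0.1,3.5],1],[[0,0,0],[-5,-0.2,8.7],1],[[0,0,0],[-8,-0.3,13.9],1]]}}

```text
time_s: 4.68
eef_pos: [0.5733, 0.1571, 0.0928]
eef_rot: [0.339, -0.017, 0.941, 0.007]
wrist_force: [2.1, 0.2, -1.7]
opening: 0.089
grasp_force: 58.4
```

Call:
{"api": "send_rows", "payload": {"series": [[[0,0,0],[-5,-0.2,8.7],1],[[0,0,0],[-12,-0.4,20.8],1],[[0,0,0],[-25,-0.4,27],1],[[0,0,0],[-55,-0.4,30],1],[[0,0,0],[-95,-0.4,30],1],[[0,0,0],[-135,-0.4,30],1],[[0,0,0],[-155,-0.4,40],1],[[0,0,0],[-160,-0.4,65],1],[[0,0,0],[-160,-0.4,90],1]]}}

```text
time_s: 5.8
eef_pos: [0.4113, 0.1568, 0.1818]
eef_rot: [0.338, -0.018, 0.941, 0.008]
wrist_force: [0.3, -0.6, -2.3]
opening: 0.086
grasp_force: 58.8
```

```bash
cat >> h.py <<'E'
RT=np.array([.5970,-.2685,.1815]); RY=-10.5
# tool in module frame, from the closing pose
TG=Q([.339,-.017,.941,.008]); PG=np.array([.5814,.1575,.0788])
MR=mouldR(MY); M0=MR.apply([0,0,.012])+MT
REL_R=MR.inv()*TG; REL_P=MR.inv().apply(PG-M0)
PITCH=43
def goal(eye_y,dz=0,dx=0): # tool pose placing the eye at rod (dx,eye_y,dz)
    Rm=rodR(RY)*R.from_euler("Y",-PITCH,degrees=True)
    eye=RT+rodR(RY).apply([dx,eye_y,dz]); m=eye-Rm.apply([.028,0,.052])
    return Rm*REL_R, m+Rm.apply(REL_P)
def modpose(o=None):
    o=o or telemetry.get_obs(); Rm=Q(o["eef_rot"])*REL_R.inv(); return Rm,o["eef_pos"]-Rm.apply(REL_P)
E
python3 - <<'E'
from h import *
o=telemetry.get_obs(); print(o["time_s"],o["eef_pos"],o["opening"],o["q"].round(2))
Rt,pt=goal(.125); print(pt.round(3),Rt.apply(Z).round(2),delta(Rt,pt,o))
E
```

```text
5.8 [0.41126748 0.15682277 0.1817647 ] 0.08578520601229403 [ 0.14 -0.53  2.47 -0.13  0.52 -1.38]
[ 0.606 -0.139  0.153] [ 0.79 -0.08 -0.6 ] ([5.09, -13.55, -13.35], [194.3, -295.6, -29.1])
```

Call:
{"api": "send_rows", "payload": {"series": [[[0.5,-1.4,-1.3],[5,-30,8],1],[[1,-2.7,-2.7],[10,-65,16],1],[[1.5,-4,-4],[15,-105,20],1],[[2,-5.4,-5.3],[25,-150,20],1],[[2.6,-6.8,-6.7],[45,-190,20],1],[[3.1,-8.1,-8],[75,-225,15],1],[[3.6,-9.5,-9.3],[110,-255,5],1],[[4.1,-10.8,-10.7],[145,-275,-8],1],[[4.6,-12.2,-12],[175,-290,-20],1],[[5.1,-13.6,-13.4],[194,-296,-29],1]]}}

```text
time_s: 7.05
eef_pos: [0.6092, -0.137, 0.1697]
eef_rot: [0.433, 0.112, 0.894, 0.009]
wrist_force: [0.6, -0.9, -1.8]
opening: 0.086
grasp_force: 59.5
```

```bash
cat > look.py <<'E'
from h import *
import sys
def look(name):
    out=[]; o=telemetry.get_obs(); Rm,m=modpose(o)
    Rt,pt=goal(.125); print(o["time_s"],"left to go",delta(Rt,pt,o),"F",o["wrist_force"].round(1))
    print("eye rod frame mm",(rodR(RY).inv().apply(Rm.apply([.028,0,.052])+m-RT)*1e3).round(1))
    for n in("scene","top"):
        c=camera(n); np.savez(f"{n}_{name}.npz",**c)
        out.append(draw(c,[(ROD,rodR(RY),RT,(0,255,0)),(MODF,Rm,m,(255,0,255)),(EYE,Rm,m,(255,255,0))],proj(c,RT+rodR(RY).apply([0,.09,-.02]))[0],(33,50),6 if n=="scene" else 6)[:600,:400])
        raw=draw(c,[],proj(c,RT+rodR(RY).apply([0,.09,-.02]))[0],(33,50),6)[:600,:400]
        out.append(raw)
        for t in("module_eye","rod_tip"): print(n,t,[(round(d["conf"],2),np.round(d["xyz"],4).tolist()) for d in spotter.landmark_of(t,n)])
    h=min(x.shape[0] for x in out); im=np.hstack([x[:h] for x in out])
    s=min(800/im.shape[1],600/h); cv2.imwrite(f"pics/{name}.png",cv2.resize(im,None,fx=s,fy=s,interpolation=cv2.INTER_AREA)[:600,:800])
    print("pred eye",(Rm.apply([.028,0,.052])+m).round(4),"pred tip",(RT+rodR(RY).apply([0,.085,0])).round(4))
look(sys.argv[1])
E
python3 look.py r1
```

```text
7.05 left to go ([-0.61, -1.5, 0.43], [-3.7, -1.8, -17.0]) F [ 0.6 -0.9 -1.8]
eye rod frame mm [  4.4 128.8  16.2]
scene module_eye [(0.97, [0.6055, 0.3026, 0.0252]), (0.78, [0.6248, -0.1439, 0.2131]), (0.66, [0.4475, 0.1681, 0.0235])]
scene rod_tip [(0.66, [0.6133, -0.1875, 0.1872])]
top module_eye [(0.77, [0.4441, 0.1711, 0.0256]), (0.7, [0.6266, -0.1465, 0.2098]), (0.64, [0.603, 0.3033, 0.0244])]
top rod_tip [(0.6, [0.7531, -0.0837, -0.0048]), (0.56, [0.6093, -0.1796, 0.1913]), (0.37, [0.6264, -0.1446, 0.2134])]
pred eye [ 0.6243 -0.145   0.2111] pred tip [ 0.6124 -0.1854  0.1904]
```

View pics/r1.png

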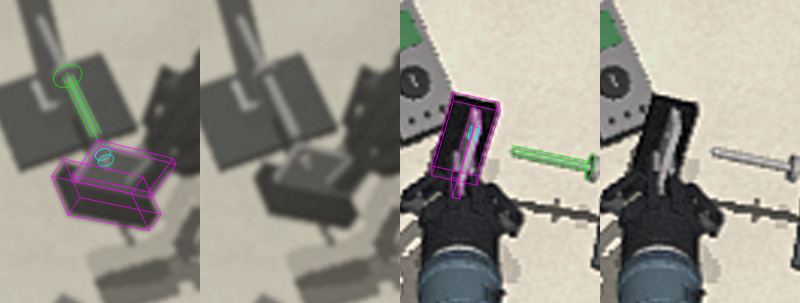

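The eye shows at (105,157) in the scene crop, right where the overlay predicts, and it agrees with the network to about 2 mm. The top crop shows the fin in line with the rod, whose tip is at (715,152). Next I'll settle the arm and correct the residual.

Call:
{"api": "send_rows", "payload": {"series": [[[-0.6,-1.5,0.4],[-4,-2,-17],1],[[-0.6,-1.5,0.4],[-4,-2,-17],1],[[-0.6,-1.5,0.4],[-4,-2,-17],1]]}}

```text
time_s: 7.72
eef_pos: [0.6061, -0.1366, 0.1712]
eef_rot: [0.433, 0.109, 0.895, 0.008]
wrist_force: [0.2, -0.0, -2.4]
opening: 0.087
grasp_force: 59.5
```

Run:
```python
from h import *
o=telemetry.get_obs(); Rt,pt=goal(.125); print(delta(Rt,pt,o),o["wrist_force"].round(2),o["dq"].round(3),o["q"].round(2))
from scipy.ndimage import map_coordinates as mc
for n in("scene_r1","top_r1"):
    c=dict(np.load(n+".npz")); g=c["pixels"].astype(float).mean(2)
    for y in np.arange(.015,.08,.01):
        P=RT+rodR(RY).apply([[0,y,0],[0,y+.01,0]]); p=proj(c,P); t=(p[1]-p[0]);L=np.linalg.norm(t);t/=L; nn=np.array([-t[1],t[0]])
        s=np.arange(-6,6.01,.25); xy=p[0]+s[:,None]*nn
        v=mc(g,[xy[:,1],xy[:,0]],order=1); print(n,round(y,3),v[::2].round(0).astype(int).tolist())
    q=proj(c,RT+rodR(RY).apply([[0,.05,0],[.001,.05,0],[0,.05,.001]])); print("px/mm x,z along n",((q[1:]-q[0])@nn).round(3))
```

```text
([-0.34, -1.49, 0.24], [-0.6, -2.1, -18.5]) [ 0.24 -0.02 -2.42] [ 0.003  0.009 -0.006  0.001 -0.001 -0.001] [-0.62  0.    2.23  1.36  0.41 -3.12]
scene_r1 0.015 [56, 56, 56, 56, 55, 55, 58, 61, 69, 78, 86, 92, 94, 90, 84, 75, 64, 59, 55, 54, 54, 54, 54, 54, 54]
scene_r1 0.025 [55, 55, 55, 55, 56, 56, 58, 62, 69, 77, 85, 91, 93, 90, 86, 76, 67, 60, 55, 54, 55, 56, 58, 61, 63]
scene_r1 0.035 [56, 56, 56, 56, 55, 55, 57, 61, 68, 77, 85, 91, 95, 91, 87, 78, 68, 61, 55, 52, 53, 53, 54, 55, 55]
scene_r1 0.045 [54, 54, 54, 54, 54, 55, 57, 61, 67, 77, 86, 90, 94, 91, 86, 77, 67, 59, 55, 52, 52, 51, 52, 53, 54]
scene_r1 0.055 [54, 53, 53, 54, 54, 54, 56, 62, 69, 78, 87, 92, 94, 91, 86, 78, 66, 56, 50, 46, 45, 46, 47, 49, 52]
scene_r1 0.065 [55, 55, 55, 54, 54, 55, 57, 62, 69, 78, 87, 92, 94, 92, 86, 78, 67, 56, 49, 43, 41, 42, 44, 49, 52]
scene_r1 0.075 [54, 55, 55, 55, 54, 55, 57, 62, 69, 77, 85, 92, 93, 92, 85, 77, 67, 56, 49, 44, 41, 42, 44, 47, 50]
px/mm x,z along n [ 0.352 -0.051]
top_r1 0.015 [140, 142, 143, 143, 145, 147, 144, 123, 101, 93, 94, 112, 126, 114, 104, 123, 141, 142, 142, 1
[... 178 characters left out ...]
[139, 139, 141, 144, 146, 149, 138, 122, 102, 84, 97, 122, 122, 110, 116, 133, 140, 140, 140, 140, 140, 139, 139, 140, 141]
top_r1 0.045 [143, 142, 141, 141, 141, 145, 147, 118, 87, 87, 90, 108, 125, 116, 107, 121, 138, 142, 143, 143, 143, 144, 144, 144, 142]
top_r1 0.055 [139, 141, 142, 142, 143, 145, 147, 134, 91, 68, 96, 117, 114, 111, 114, 119, 131, 141, 142, 143, 143, 143, 143, 143, 143]
top_r1 0.065 [138, 140, 141, 141, 143, 145, 139, 125, 106, 88, 96, 122, 126, 110, 111, 133, 145, 146, 146, 146, 144, 142, 140, 139, 138]
top_r1 0.075 [141, 141, 140, 141, 143, 145, 148, 120, 84, 82, 89, 107, 124, 118, 111, 123, 141, 145, 144, 141, 138, 137, 137, 138, 140]
px/mm x,z along n [0.308 0.087]
```

The stall has a clear cause: joint 6 sits at its -3.12 limit, because joint 5 is small. I'll fit a quick kinematic model and choose an orientation that avoids it.

```bash
cat > kin.py <<'E'
from h import *
from scipy.optimize import least_squares
o=telemetry.get_obs()
S=[([1.0297,.1807,1.6070,0,1.3538,-.2063],[.1889,.5431,.2313],[0,.16659,.98603,0]),
   ([.14,-.53,2.47,-.13,.52,-1.38],[.4113,.1568,.1818],[.338,-.018,.941,.008]),
   (o["q"],o["eef_pos"],o["eef_rot"])]
def rot(q,c): return R.from_euler("ZYZYZ",[q[0],q[1]+q[2],q[3],q[4],q[5]+c])
best=min(((sum((rot(q,c).inv()*Q(r)).magnitude() for q,p,r in S),c) for c in np.arange(-np.pi,np.pi,.01)))
C6=best[1]
def fk(q,k):
    x0,h,l1,e,l2,L=k
    A=R.from_euler("Z",q[0]); B=A*R.from_euler("Y",q[1]); D=A*R.from_euler("Y",q[1]+q[2])
    return A.apply([x0,0,h])+B.apply([0,0,l1])+D.apply([e,0,l2])+rot(q,C6).apply([0,0,L])
def res(k): return np.r_[np.ravel([fk(q,k)-p for q,p,r in S]),.003*(np.array(k)-[0,.2,.4,0,.4,.25])]
K=least_squares(res,[0,.2,.4,0,.4,.25]).x
if __name__=="__main__": print(best,K.round(3),(np.array(res(K)[:9])*1e3).round(1))
def ik(Rt,pt,q0):
    f=lambda q:np.r_[(fk(q,K)-pt)*10,(rot(q,C6).inv()*Rt).as_rotvec()]
    s=least_squares(f,q0); return s.x,np.abs(s.fun).max()
E
python3 - <<'E'
import kin; from kin import *
import h
print(best,K.round(3),(np.array(res(K)[:9])*1e3).round(1))
for pitch in(43,35,30,25,20):
  for dy in(0,-6):
    for ey in(.125,.004):
      h.PITCH=pitch
      Rm=rodR(RY+dy)*R.from_euler("Y",-pitch,degrees=True); eye=RT+rodR(RY).apply([0,ey,0]); m=eye-Rm.apply([.028,0,.052])
      q,e=ik(Rm*REL_R,m+Rm.apply(REL_P),o["q"]); print(pitch,dy,ey,q.round(2),round(e,3))
E
```

```text
Traceback (most recent call last):
  File "kin.py", line 8, in <module>
    best=min(((sum((rot(q,c).inv()*Q(r)).magnitude() for q,p,r in S),c) for c in np.arange(-np.pi,np.pi,.01)))
  File "kin.py", line 8, in <genexpr>
    best=min(((sum((rot(q,c).inv()*Q(r)).magnitude() for q,p,r in S),c) for c in np.arange(-np.pi,np.pi,.01)))
               ~~~^^^^^^^^^^^^^^^^^^^^^^^^^^^^^^^^^^^^^^^^^^^^^^^^^^
  File "kin.py", line 8, in <genexpr>
    best=min(((sum((rot(q,c).inv()*Q(r)).magnitude() for q,p,r in S),c) for c in np.arange(-np.pi,np.pi,.01)))
                    ~~~^^^^^
  File "kin.py", line 7, in rot
    def rot(q,c): return R.from_euler("ZYZYZ",[q[0],q[1]+q[2],q[3],q[4],q[5]+c])
                         ~~~~~~~~~~~~^^^^^^^^^^^^^^^^^^^^^^^^^^^^^^^^^^^^^^^^^^^
  File "scipy/spatial/transform/_rotation.pyx", line 1413, in scipy.spatial.transform._rotation.Rotation.from_euler
ValueError: Expected axis specification to be a non-empty string of upto 3 characters, got ZYZYZ
```

```bash
sed -i 's/^def rot.*/def rot(q,c): return R.from_euler("ZYZ",[q[0],q[1]+q[2],q[3]])*R.from_euler("YZ",[q[4],q[5]+c])/' kin.py
cat > t.py <<'E'
import kin; from kin import *
print(best,K.round(3),(np.array(res(K)[:9])*1e3).round(1))
for pitch in(43,35,30,25,20):
  for dy in(0,-6):
    for ey in(.125,.004):
      Rm=rodR(RY+dy)*R.from_euler("Y",-pitch,degrees=True); eye=RT+rodR(RY).apply([0,ey,0]); m=eye-Rm.apply([.028,0,.052])
      q,e=ik(Rm*REL_R,m+Rm.apply(REL_P),o["q"]); print(pitch,dy,ey,q.round(2),round(e,3))
E
python3 t.py
```

```text
(0.010246723845961054, np.float64(1.5684073464101065)) [-0.315  0.664  0.6    0.279  0.849  0.565] [ 100.7  -61.2    2.3   19.4 -132.9   -3.6  -13.2  -18.4    1.3]
43 0 0.125 [-0.54  0.07  2.22  1.63  0.34 -3.34] 0.0
43 0 0.004 [-1.    0.19  2.1   1.38  0.69 -3.4 ] 0.0
43 -6 0.125 [-0.27  0.05  2.24  2.53  0.09 -4.01] 0.0
43 -6 0.004 [-0.85  0.15  2.16  1.53  0.5  -3.38] 0.0
35 0 0.125 [-0.49 -0.    2.17  0.91  0.37 -2.6 ] 0.0
35 0 0.004 [-0.9   0.12  2.07  1.04  0.64 -3.01] 0.0
35 -6 0.125 [-0.3  -0.02  2.19  0.42  0.21 -1.92] 0.0
35 -6 0.004 [-0.78  0.08  2.11  1.03  0.48 -2.84] 0.0
30 0 0.125 [-0.47 -0.02  2.13  0.63  0.46 -2.3 ] 0.0
30 0 0.004 [-0.84  0.09  2.03  0.83  0.66 -2.77] 0.0
30 -6 0.125 [-0.31 -0.04  2.14  0.29  0.36 -1.79] 0.0
30 -6 0.004 [-0.74  0.06  2.07  0.76  0.53 -2.55] 0.0
25 0 0.125 [-0.44 -0.02  2.07  0.45  0.56 -2.11] 0.0
25 0 0.004 [-0.78  0.09  1.98  0.65  0.71 -2.56] 0.0
25 -6 0.125 [-0.32 -0.03  2.09  0.23  0.49 -1.74] 0.0
25 -6 0.004 [-0.7   0.05  2.02  0.57  0.61 -2.34] 0.0
20 0 0.125 [-0.42  0.    2.01  0.34  0.67 -2.  ] 0.0
20 0 0.004 [-0.73  0.09  1.93  0.5   0.78 -2.39] 0.0
20 -6 0.125 [-0.33 -0.02  2.03  0.19  0.62 -1.71] 0.0
20 -6 0.004 [-0.66  0.07  1.96  0.43  0.7  -2.18] 0.0
```

```bash
sed -i 's/x0,h,l1,e,l2,L=k/x0,h,l1,e,l2,L,yo=k/; s/apply(\[x0,0,h\])/apply([x0,yo,h])/; s/\[0,.2,.4,0,.4,.25\]/[0,.2,.4,0,.4,.25,.1]/g' kin.py
python3 t.py
```

```text
(0.010246723845961054, np.float64(1.5684073464101065)) [0.001 0.314 0.436 0.084 0.514 0.318 0.118] [-0.4 -0.   0.8  0.3 -0.2 -1.3 -0.1 -0.1  0.5]
43 0 0.125 [-0.63  0.05  2.24  1.59  0.42 -3.36] 0.0
43 0 0.004 [-0.91  0.16  2.17  1.46  0.62 -3.43] 0.0
43 -6 0.125 [-0.56  0.05  2.25  1.74  0.29 -3.4 ] 0.0
43 -6 0.004 [-0.85  0.14  2.19  1.57  0.5  -3.43] 0.0
35 0 0.125 [-0.62  0.02  2.18  1.03  0.44 -2.8 ] 0.0
35 0 0.004 [-0.87  0.12  2.1   1.09  0.61 -3.05] 0.0
35 -6 0.125 [-0.55  0.01  2.18  0.94  0.32 -2.6 ] 0.0
35 -6 0.004 [-0.83  0.1   2.13  1.1   0.5  -2.95] 0.0
30 0 0.125 [-0.6   0.02  2.12  0.77  0.5  -2.54] 0.0
30 0 0.004 [-0.85  0.12  2.05  0.88  0.64 -2.84] 0.0
30 -6 0.125 [-0.55  0.01  2.13  0.65  0.41 -2.31] 0.0
30 -6 0.004 [-0.81  0.09  2.08  0.85  0.54 -2.7 ] 0.0
25 0 0.125 [-0.59  0.03  2.07  0.58  0.59 -2.35] 0.0
25 0 0.004 [-0.83  0.12  2.    0.7   0.69 -2.66] 0.0
25 -6 0.125 [-0.54  0.02  2.08  0.47  0.52 -2.14] 0.0
25 -6 0.004 [-0.79  0.1   2.02  0.65  0.62 -2.5 ] 0.0
20 0 0.125 [-0.57  0.04  2.01  0.45  0.68 -2.22] 0.0
20 0 0.004 [-0.81  0.13  1.94  0.55  0.76 -2.51] 0.0
20 -6 0.125 [-0.53  0.04  2.02  0.36  0.63 -2.03] 0.0
20 -6 0.004 [-0.77  0.11  1.96  0.51  0.7  -2.35] 0.0
```

```bash
sed -i 's/^PITCH=43/PITCH=32/; s/^RT=.*/RT=np.array([.5965,-.2685,.1803]); RY=-10.5/' h.py
cat > st.py <<'E'
from h import *
import sys
o=telemetry.get_obs(); Rm,m=modpose(o)
print(round(o["time_s"],2),"eye rod mm",(rodR(RY).inv().apply(Rm.apply([.028,0,.052])+m-RT)*1e3).round(1),"F rod",rodR(RY).inv().apply(o["wrist_force"]).round(1),"q6",o["q"][5].round(2))
for y in sys.argv[1:]:
    y=float(y); Rt,pt=goal(y/1e3); print(y,delta(Rt,pt,o))
E
python3 st.py 125 105
```

```text
7.72 eye rod mm [  1.8 129.1  18.9] F rod [ 0.2 -0.2 -2.4] q6 -3.12
125.0 ([1.7, 9.26, 1.4], [-8.8, -1.1, -16.0])
105.0 ([1.7, 9.26, 1.4], [-12.4, -20.6, -18.1])
```

Call:
{"api": "send_rows", "payload": {"series": [[[0.6,3,0.5],[-3,0,-2],1],[[1.2,6,1],[-6,-1,-4],1],[[1.7,9.3,1.4],[-9,-1,-6],1],[[1.7,9.3,1.4],[-9,-1,-6],1],[[1.7,9.3,1.4],[-9,-1,-6],1]]}}

```text
time_s: 8.35
eef_pos: [0.5971, -0.1372, 0.1646]
eef_rot: [0.358, 0.105, 0.928, 0.018]
wrist_force: [-0.5, -0.1, -2.3]
opening: 0.082
grasp_force: 59.5
```

```bash
python3 st.py 105
```

```text
8.35 eye rod mm [ -0.3 126.4   9.3] F rod [-0.5 -0.4 -2.3] q6 -2.6
105.0 ([-0.05, -0.03, -0.02], [-3.4, -20.0, -11.5])
```

Call:
{"api": "send_rows", "payload": {"series": [[[0,0,0],[-1,-5,-6],1],[[0,0,0],[-2,-10,-11.5],1],[[0,0,0],[-3.4,-20,-11.5],1],[[0,0,0],[-3.4,-20,-11.5],1],[[0,0,0],[-3.4,-20,-11.5],1]]}}

```text
time_s: 8.98
eef_pos: [0.5939, -0.1578, 0.1536]
eef_rot: [0.357, 0.105, 0.928, 0.018]
wrist_force: [0.3, 0.4, -1.9]
opening: 0.082
grasp_force: 59.5
```

```bash
python3 st.py 95; python3 look.py r2
```

```text
8.97 eye rod mm [  0.3 104.5   0.5] F rod [ 0.3  0.3 -1.9] q6 -2.7
95.0 ([-0.02, -0.05, 0.02], [-2.0, -9.2, -1.5])
8.975 left to go ([-0.02, -0.05, 0.02], [3.4, 20.1, 1.6]) F [ 0.3  0.4 -1.9]
eye rod frame mm [  0.3 104.5   0.5]
scene module_eye [(0.95, [0.4433, 0.1707, 0.0245]), (0.87, [0.6163, -0.1661, 0.196]), (0.6, [0.6076, 0.3044, 0.0247])]
scene rod_tip [(0.59, [0.6133, -0.183, 0.1883])]
top module_eye [(0.79, [0.6208, -0.1683, 0.1921]), (0.73, [0.4431, 0.1704, 0.0222])]
top rod_tip [(0.69, [0.6084, -0.182, 0.1927])]
pred eye [ 0.6157 -0.1664  0.1917] pred tip [ 0.6119 -0.1854  0.1892]
```

View pics/r2.png

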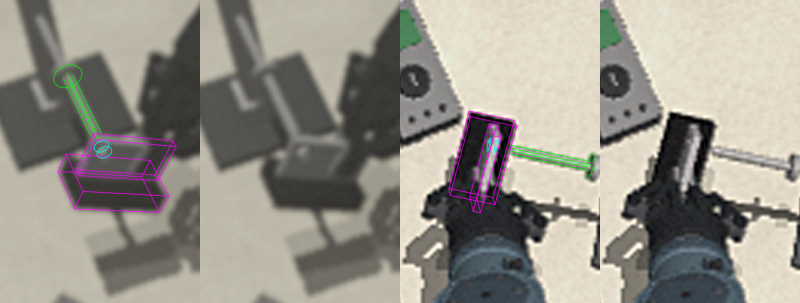

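The eye shows as a bright spot at about (305,153) in the scene crop, with the rod end just up-left of it. The top crop shows the fin square to the rod and close to its tip. I'll check the eye's spot numerically.

Run:
```python
from h import *
Rm,m=modpose()
for n in("scene_r2","top_r2"):
    c=dict(np.load(n+".npz")); g=c["pixels"].astype(int).mean(2).astype(int)
    e=proj(c,Rm.apply([[.028,-.004,.052],[.028,.004,.052]])+m); t=proj(c,RT+rodR(RY).apply([[0,.08,0],[0,.085,0],[0,.09,0]]))
    print(n,"eye faces",e.round(1).tolist(),"tip",t.round(1).tolist())
    fin=proj(c,Rm.apply([[42e-3,.004,.066],[-.042,.004,.066],[42e-3,-.004,.066],[-.042,-.004,.066],[.042,.004,.022],[-.042,.004,.022]])+m);print("fin +y top",fin.round(1).tolist())
    x,y=e.mean(0).round().astype(int); x0=x-11;y0=y-9;print("cols from",x0,"rows from",y0)
    for r in g[y0:y0+19,x0:x0+26]: print(*["%3d"%v for v in r])
```

```text
scene_r2 eye faces [[194.6, 161.3], [195.5, 163.2]] tip [[192.2, 156.3], [192.8, 157.5], [193.4, 158.7]]
fin +y top [[192.8, 159.0], [219.3, 161.3], [191.8, 157.1], [218.2, 159.4], [187.1, 170.9], [213.2, 172.6]]
cols from 184 rows from 153
 49  44  41  44  59  79  91  92  79  62  54  53  52  52  53  53  53  51  52  51  54  68  90  95  73  47
 52  46  40  41  51  70  86  93  87  70  56  52  53  54  53  53  53  53  52  52  49  55  69  75  61  42
 54  49  43  41  44  61  79  91  89  77  60  53  52  52  52  52  51  51  49  47  44  46  56  62  51  40
 55  51  45  41  39  50  70  85  89  81  65  55  53  52  51  49  47  46  44  44  51  57  61  60  52  40
 54  53  49  42  39  44  60  77  87  82  71  65  64  62  56  54  52  53  59  65  75  81  74  66  56  44
 54  55  51  45  40  41  54  72  84  87  85  84  83  81  78  73  72  76  85  91  96  95  84  73  63  50
 54  54  52  49  41  40  52  70  80  84  86  85  88  87  86  84  86  88  94  99  99  95  89  83  75  63
 54  54  52  48  42  42  55  71  73  71  73  73  75  76  76  78  79  80  83  85  87  88  87  85  82  71
 52  48  47  46  43  47  61
[... 2631 characters left out ...]
  29  54  59 100 130 121  29  11  10  59 118  78  90  93 105 127 138 133 122
 34  13  19  20  17  21  22  31  52  64 115 123  92   3  15  22  86 159 121 112  69  79  76  83  90 101
  1  19  20  18  19  18  24  47  48  72 131 124  91   7   9  16  82 156 150 150 152 153 147 113  85  67
  3  21  19  13  15  13  24  46  54  85 129 121  28   6  11  58 131 153 148 144 145 147 146 148 151 155
 15  16  17  18  17  23  38  50  63 115 130 120   0  11  10  75 160 149 145 143 143 143 143 144 145 146
 19  16  20  14  30  69 100  49  63 113 123  91   1  11  22  73 128 125 146 144 145 144 144 143 143 144
 15  20  17  26  27  60  97  60  82 128 123  87   0   7  47 109 126 119 123 147 145 142 140 139 140 143
```

The eye spot in the scene is at (194.9,162.9) against the predicted (195.0,162.3). The rod and fin in both views agree with the model to about 0.4 px, so I'll start threading, watching the force.

Call:
{"api": "send_rows", "payload": {"series": [[[0,0,0],[-1,-4.6,-0.9],1],[[0,0,0],[-2,-9.2,-1.5],1],[[0,0,0],[-2.9,-14,-2],1],[[0,0,0],[-3.8,-19,-2.5],1],[[0,0,0],[-3.8,-19,-2.5],1]]}}

```text
time_s: 9.9
eef_pos: [0.59, -0.1772, 0.1509]
eef_rot: [0.357, 0.105, 0.928, 0.018]
wrist_force: [0.1, -0.3, -2.6]
opening: 0.082
grasp_force: 59.4
```

```bash
python3 st.py 79
```

```text
9.9 eye rod mm [ 0.  84.6 -0.1] F rod [ 0.2 -0.6 -2.6] q6 -2.75
79.0 ([-0.02, -0.07, 0.04], [-1.0, -5.5, -0.5])
```

Call:
{"api": "send_rows", "payload": {"series": [[[0,0,0],[-0.4,-2,-0.2],1],[[0,0,0],[-0.7,-4,-0.4],1],[[0,0,0],[-0.7,-4,-0.4],1]]}}

```text
time_s: 10.28
eef_pos: [0.5894, -0.1806, 0.1505]
eef_rot: [0.357, 0.105, 0.928, 0.018]
wrist_force: [1.1, 0.3, -1.8]
opening: 0.09
grasp_force: 59.4
```

Call:
{"api": "send_rows", "payload": {"series": [[[0,0,0],[-0.4,-2,-0.2],1],[[0,0,0],[-0.7,-4,-0.4],1],[[0,0,0],[-0.7,-4,-0.4],1]]}}

```text
time_s: 10.65
eef_pos: [0.5887, -0.1848, 0.1501]
eef_rot: [0.357, 0.105, 0.928, 0.018]
wrist_force: [-0.4, 0.3, -2.1]
opening: 0.087
grasp_force: 59.4
```

Call:
{"api": "send_rows", "payload": {"series": [[[0,0,0],[-0.6,-3,-0.3],1],[[0,0,0],[-1.1,-6,-0.6],1],[[0,0,0],[-1.6,-9,-0.9],1],[[0,0,0],[-1.6,-9,-0.9],1]]}}

```text
time_s: 11.15
eef_pos: [0.587, -0.194, 0.1492]
eef_rot: [0.357, 0.105, 0.928, 0.018]
wrist_force: [-0.2, -0.2, -2.1]
opening: 0.083
grasp_force: 59.5
```

```bash
python3 st.py 50; python3 look.py r3 | tail -6
```

```text
11.15 eye rod mm [ 0.2 67.5  0. ] F rod [-0.1 -0.4 -2.1] q6 -2.8
50.0 ([-0.02, -0.06, 0.02], [-3.3, -17.1, -1.9])
eye rod frame mm [ 0.2 67.5  0. ]
scene module_eye [(0.88, [0.6086, -0.2035, 0.1902]), (0.74, [0.6098, 0.302, 0.0234]), (0.62, [0.4446, 0.1701, 0.0247])]
scene rod_tip [(0.61, [0.6146, -0.1843, 0.1888])]
top module_eye [(0.86, [0.6117, -0.2008, 0.1865]), (0.72, [0.4444, 0.1722, 0.024]), (0.72, [0.6055, 0.3027, 0.0224])]
top rod_tip [(0.47, [0.6097, -0.1851, 0.1927])]
pred eye [ 0.6089 -0.2025  0.1874] pred tip [ 0.6119 -0.1854  0.1892]
```

View pics/r3.png

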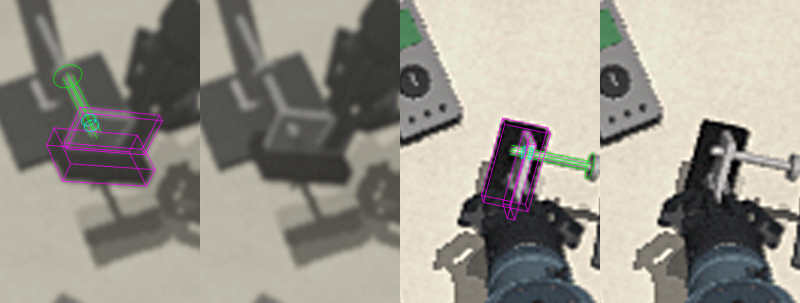

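Threaded: in the top crop the rod tip sticks out on the far side of the fin at (712,152), and the force is only the module's weight. I'll slide it on.

Call:
{"api": "send_rows", "payload": {"series": [[[0,0,0],[-1,-5,-0.5],1],[[0,0,0],[-1.9,-10,-1.1],1],[[0,0,0],[-2.8,-15,-1.6],1],[[0,0,0],[-3.6,-20,-2.1],1],[[0,0,0],[-3.6,-20,-2.1],1]]}}

```text
time_s: 12.08
eef_pos: [0.5834, -0.2142, 0.1471]
eef_rot: [0.357, 0.105, 0.928, 0.018]
wrist_force: [-0.5, 0.8, -2.1]
opening: 0.085
grasp_force: 59.4
```

Call:
{"api": "send_rows", "payload": {"series": [[[0,0,0],[-1,-5,-0.5],1],[[0,0,0],[-1.9,-10,-1.1],1],[[0,0,0],[-2.8,-15,-1.6],1],[[0,0,0],[-3.6,-20,-2.1],1],[[0,0,0],[-3.6,-20,-2.1],1]]}}

```text
time_s: 12.7
eef_pos: [0.5798, -0.2341, 0.145]
eef_rot: [0.357, 0.105, 0.928, 0.018]
wrist_force: [0.3, 0.5, -2.4]
opening: 0.085
grasp_force: 59.4
```

```bash
python3 st.py 10 4
```

```text
12.7 eye rod mm [ 0.4 26.4  0.1] F rod [ 0.2  0.3 -2.4] q6 -2.88
10.0 ([-0.02, -0.06, 0.03], [-3.3, -16.0, -1.9])
4.0 ([-0.02, -0.06, 0.03], [-4.4, -21.9, -2.5])
```

Call:
{"api": "send_rows", "payload": {"series": [[[0,0,0],[-1,-5,-0.5],1],[[0,0,0],[-2,-10,-1.1],1],[[0,0,0],[-2.8,-14.5,-1.6],1],[[0,0,0],[-2.8,-14.5,-1.6],1]]}}

```text
time_s: 13.2
eef_pos: [0.577, -0.2486, 0.1434]
eef_rot: [0.357, 0.105, 0.928, 0.018]
wrist_force: [0.3, 0.1, -1.9]
opening: 0.081
grasp_force: 59.4
```

Call:
{"api": "send_rows", "payload": {"series": [[[0,0,0],[-0.4,-2,-0.2],1],[[0,0,0],[-0.7,-4,-0.4],1],[[0,0,0],[-0.7,-4,-0.4],1]]}}

```text
time_s: 13.58
eef_pos: [0.5764, -0.2522, 0.143]
eef_rot: [0.357, 0.105, 0.928, 0.018]
wrist_force: [0.4, -0.5, -2.1]
opening: 0.087
grasp_force: 59.4
```

Call:
{"api": "send_rows", "payload": {"series": [[[0,0,0],[-0.4,-2,-0.2],1],[[0,0,0],[-0.4,-2,-0.2],1]]}}

```text
time_s: 13.82
eef_pos: [0.576, -0.2542, 0.1428]
eef_rot: [0.357, 0.105, 0.928, 0.018]
wrist_force: [-0.5, -0.5, -2.3]
opening: 0.087
grasp_force: 59.4
```

```bash
python3 st.py 4
```

```text
13.82 eye rod mm [0.3 5.9 0.1] F rod [-0.4 -0.8 -2.2] q6 -2.92
4.0 ([-0.02, -0.06, -0.0], [-0.6, -1.8, -0.3])
```

Now 1.5 mm steps until it touches the collar.

Call:
{"api": "send_rows", "payload": {"series": [[[0,0,0],[-0.3,-1.5,-0.2],1],[[0,0,0],[-0.3,-1.5,-0.2],1]]}}

```text
time_s: 14.08
eef_pos: [0.5756, -0.2557, 0.1426]
eef_rot: [0.357, 0.105, 0.928, 0.018]
wrist_force: [0.3, 0.7, -2.6]
opening: 0.09
grasp_force: 59.4
```

Call:
{"api": "send_rows", "payload": {"series": [[[0,0,0],[-0.3,-1.5,-0.2],1],[[0,0,0],[-0.3,-1.5,-0.2],1]]}}

```text
time_s: 14.32
eef_pos: [0.5755, -0.2563, 0.1424]
eef_rot: [0.357, 0.105, 0.928, 0.019]
wrist_force: [0.3, 4.1, 0.4]
opening: 0.086
grasp_force: 59.8
```

Call:
{"api": "send_rows", "payload": {"series": [[[0,0,0],[-0.2,-1,-0.1],1],[[0,0,0],[-0.2,-1,-0.1],1]]}}

```text
time_s: 14.58
eef_pos: [0.5754, -0.2565, 0.1424]
eef_rot: [0.357, 0.104, 0.928, 0.019]
wrist_force: [1.0, 8.0, 1.5]
opening: 0.084
grasp_force: 60.1
```

Call:
{"api": "send_rows", "payload": {"series": [[[0,0,0],[0.1,0.6,-0.7],1],[[0,0,0],[0.1,0.6,-0.7],1]]}}

```text
time_s: 14.82
eef_pos: [0.5756, -0.2564, 0.1418]
eef_rot: [0.358, 0.104, 0.928, 0.019]
wrist_force: [0.5, 5.2, 0.1]
opening: 0.087
grasp_force: 59.9
```

Call:
{"api": "send_rows", "payload": {"series": [[[0,0,0],[0,0,-0.7],1],[[0,0,0],[0,0,-0.7],1]]}}

```text
time_s: 15.08
eef_pos: [0.5757, -0.2563, 0.1412]
eef_rot: [0.358, 0.104, 0.928, 0.019]
wrist_force: [1.7, 5.3, 0.6]
opening: 0.083
grasp_force: 59.9
```

```bash
python3 st.py 4
```

```text
15.07 eye rod mm [ 0.4  3.6 -1.3] F rod [ 0.7  5.5 -0. ] q6 -2.93
4.0 ([-0.09, -0.03, -0.13], [-0.3, 0.3, 1.3])
```

Call:
{"api": "send_rows", "payload": {"series": [[[0,0,0],[0,0,-0.8],1],[[0,0,0],[0,0,-0.8],1]]}}

```text
time_s: 15.32
eef_pos: [0.5757, -0.2562, 0.1404]
eef_rot: [0.358, 0.104, 0.928, 0.019]
wrist_force: [1.6, 5.2, 0.6]
opening: 0.086
grasp_force: 60.0
```

Call:
{"api": "send_rows", "payload": {"series": [[[0,0,0],[0,0,-0.6],1],[[0,0,0],[0,0,-0.6],1]]}}

```text
time_s: 15.58
eef_pos: [0.5758, -0.2562, 0.14]
eef_rot: [0.358, 0.104, 0.928, 0.019]
wrist_force: [1.0, 6.6, 2.7]
opening: 0.085
grasp_force: 60.2
```

Call:
{"api": "send_rows", "payload": {"series": [[[0,0,0],[0,0,0],0.8],[[0,0,0],[0,0,0],0.65],[[0,0,0],[0,0,0],0.5],[[0,0,0],[0,0,0],0.3],[[0,0,0],[0,0,0],0.2],[[0,0,0],[0,0,0],0.2]]}}

```text
time_s: 16.32
eef_pos: [0.5752, -0.2576, 0.1395]
eef_rot: [0.357, 0.105, 0.928, 0.018]
wrist_force: [-0.0, 0.5, 0.1]
opening: 0.4
grasp_force: 0.0
```

Run:
```python
from h import *
o=telemetry.get_obs(); print(o["wrist_force"],o["opening"],(-Q(o["eef_rot"]).apply(Z)*1e3).round())
```

```text
[-0.04029807  0.50196065  0.1105953 ] 0.40012540578131534 [-667.   42.  744.]
```

Call:
{"api": "send_rows", "payload": {"series": [[[0,0,0],[-5,0.3,5.5],0.2],[[0,0,0],[-13,0.8,15],0.2],[[0,0,0],[-27,1.7,30],0.2],[[0,0,0],[-47,3,52],0.2],[[0,0,0],[-70,4.4,78],0.2],[[0,0,0],[-93,6,104],0.2],[[0,0,0],[-110,7,123],0.2],[[0,0,0],[-120,7.5,134],0.2]]}}

```text
time_s: 17.32
eef_pos: [0.4543, -0.2503, 0.2753]
eef_rot: [0.358, 0.105, 0.928, 0.016]
wrist_force: [-0.5, 0.0, -0.7]
opening: 0.4
grasp_force: 0.0
```

Run:
```python
from h import *
o=telemetry.get_obs(); print(o["time_s"],o["wrist_force"].round(1),o["eef_pos"])
import h
out=[]
for n in("scene","top"):
    c=camera(n); Rm=rodR(RY)*R.from_euler("Y",-43,degrees=True); m=RT+rodR(RY).apply([0,.004,-.002])-Rm.apply([.028,0,.052])
    for it in([(ROD,rodR(RY),RT,(0,255,0)),(MODF,Rm,m,(255,0,255))],[]): out.append(draw(c,it,proj(c,RT+np.array([0,.02,0]))[0],(33,40),6))
    print(n,[(round(d["conf"],2),np.round(d["xyz"],4).tolist()) for d in spotter.landmark_of("module_eye",n)])
hh=min(x.shape[0] for x in out); im=np.hstack([x[:hh] for x in out]); s=800/im.shape[1]
cv2.imwrite("pics/end.png",cv2.resize(im,None,fx=s,fy=s,interpolation=cv2.INTER_AREA))
```

```text
17.325 [-0.5  0.  -0.7] [ 0.45428957 -0.25029168  0.27531874]
scene [(0.94, [0.4479, 0.1707, 0.0236]), (0.91, [0.6065, 0.3057, 0.0263]), (0.81, [0.5986, -0.2597, 0.1806])]
top [(0.89, [0.5997, -0.262, 0.1768]), (0.66, [0.4438, 0.1691, 0.0255]), (0.61, [0.6044, 0.2987, 0.0238])]
```

View pics/end.png

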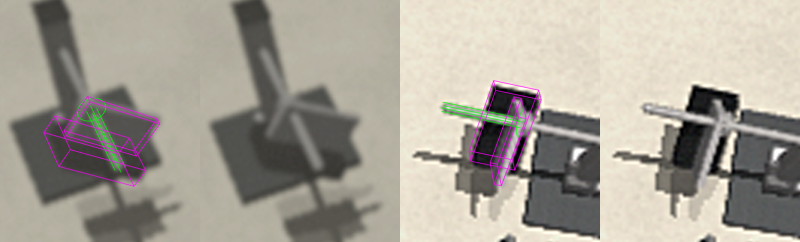

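The module hangs on the rod with its fin beside the collar, at about (720,125) in the top crop. The gripper is clear. I'll let it settle and take one last close look at the collar gap.

Call:
{"api": "send_rows", "payload": {"series": [[[0,0,0],[-20,0,10],0.2],[[0,0,0],[-20,0,10],0.2],[[0,0,0],[-20,0,10],0.2],[[0,0,0],[-20,0,10],0.2],[[0,0,0],[-20,0,10],0.2],[[0,0,0],[-20,0,10],0.2]]}}

```text
time_s: 18.27
eef_pos: [0.4354, -0.2498, 0.2833]
eef_rot: [0.357, 0.105, 0.928, 0.018]
wrist_force: [0.4, -1.1, 0.0]
opening: 0.398
grasp_force: 0.0
```

Run:
```python
from h import *
out=[]
for n in("top","scene"):
    c=camera(n); Rm=R.from_euler("Z",RY,degrees=True)*R.from_euler("XY",[3,-43],degrees=True); m=RT+rodR(RY).apply([0,.004,-.002])-Rm.apply([.028,0,.052])
    a=[draw(c,it,proj(c,RT+np.array([0,.01,0]))[0],(20,15),20)for it in([(ROD,rodR(RY),RT,(0,255,0)),(MODF+EYE,Rm,m,(255,0,255))],[])]
    a=[cv2.resize(x,(400,300),interpolation=cv2.INTER_AREA) for x in a]; out.append(np.hstack(a))
    print(n,[(round(d["conf"],2),np.round(d["xyz"],4).tolist()) for d in spotter.landmark_of("module_eye",n) if d["xyz"][1]<0])
print((RT+rodR(RY).apply([0,.004,-.002])).round(4))
cv2.imwrite("pics/end2.png",np.vstack(out))
```

```text
top [(0.81, [0.6017, -0.264, 0.1795])]
scene [(0.89, [0.5981, -0.2625, 0.1793])]
[ 0.5973 -0.2644  0.1787]
```

View pics/end2.png

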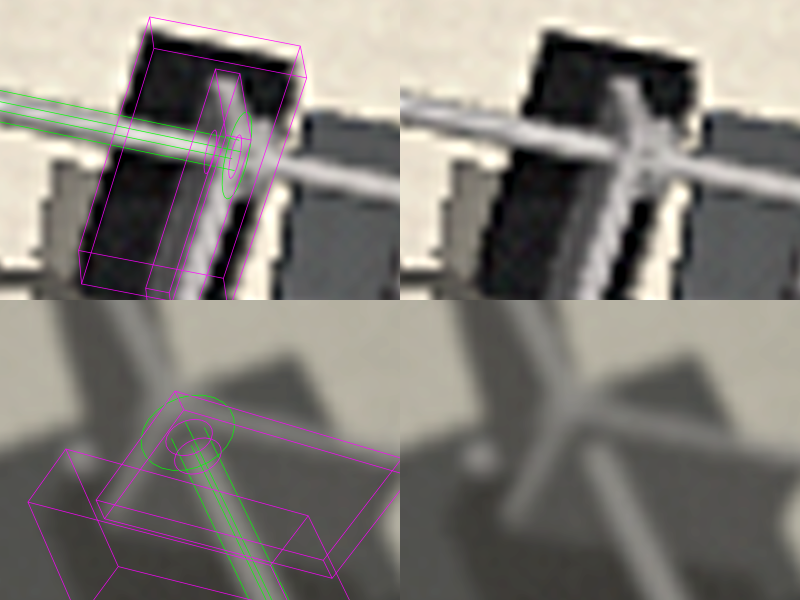

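The fin lies directly against the collar at (655,150) in the close-up, at rest and hanging on the rod, with the gripper well clear. Handing in.

```bash
python3 -c "
from bench import ctrl; print(ctrl.hand_in())"
```

```text
the job is handed in; nothing more can be done
None
```

The module is out of its mould and hanging at rest on the rod against the collar, with no contact felt at the lamp arch and the meter, tape roll and screwdriver left alone; I handed the job in at about 18 s of the 54 s allowed, and no verdict came back.

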